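# Sort the loose electronic components into their trays

## Robot

A 6-joint arm with a two-finger parallel gripper is mounted at the origin on the work surface. World frame = base frame: x ahead of the robot, y to its left, z up, the work surface at z = 0. Lengths are in mm, angles in degrees, forces in N, time in s.
With the tool pointing down it reaches from about 300 to 850 mm from the base axis. Payload 4.2 kg.
Tool frame: the origin (TCP) lies midway between the tips of the shut fingers; the grasp point (between the pads) lies 19 mm behind it (env.grip_point_offset is the distance from the TCP to the grasp point, in mm); z points along the fingers, x is the direction in which the jaws open and shut, and the axes are right-handed (so a half turn about z gives the same grasp; the last joint's range is limited). The gripper opens to 91 mm and grips with 3 to 60 N. Pads are 32 mm wide; open, the fingers measure 118 mm over their backs; the gripper's body (76 mm by 178 mm) begins 60 mm behind the grasp point.
Start: joints at [62.452, 18.312, 89.639, -0, 72.044, -1.146], TCP at [255.687, 515.041, 213.976] pointing down, gripper open.
Joint ranges: [-177.97, 177.97], [-48.28, 115.42], [12.27, 149.76], [-77.06, 257.06], [2.81, 150.46], [-146.56, 146.56]. Speed limits (degrees/s): [147.25, 147.25, 180, 180, 180, 180].

## Interface

Orientations are given as [roll, pitch, yaw] about the fixed x, y, z axes, in that order (R = Rz(yaw) Ry(pitch) Rx(roll)).
In Python, from workcell import env gives the robot as it stands.
- The arm moves only by the shell command python3 -m pendant 'ROWS' [FORCE]. ROWS is JSON, a list of rows, each an object with "xyz": the shift along the tool's x, y, z in m, a list of three; "roll": the turn about the tool's z in degrees; "jaw": the closure, from 0 (fully open) to 1 (shut). A call has exactly 8 rows; each row is the pose to reach, as a shift and turn from the pose commanded when the call began, along the tool's axes at that moment; what a row does not reach only later rows make up. A row lasts 1/8 s, in which the tool goes at most 62.5 mm and 10.7 degrees, less where a joint would pass 70% of its speed; a pose out of reach is approached as far as the arm can. A call with a gripper value outside its range is refused whole. The fingers move at their own pace and stop on an object; FORCE is the grip in N (left out, the last holds). Time passes only in rows, so rows that repeat a pose let the fingers close, or fill a call up. It gives the time, the measured TCP pose, the force and the opening at its end, in the units of the state.
- env.state(): the state, without advancing time (a new reading comes with each control period).
- env.grab_frame(name): name is "scene" or "top" or "wrist"; returns (picture, depth): 420x560x3 uint8, blue, green, red; 420x560 float32, mm along the optical axis (not along the pixel's ray), 0 where there is no reading.
- env.camera_params(name): a dict with "camera_matrix" (3x3 intrinsics, pixels), "cam_to_world" (4x4, takes a point from camera to world coordinates); the wrist camera has in their place "hand_eye" (4x4, takes a point from camera to tool coordinates, whose origin is the TCP and whose axes are the tool frame's). Camera axes: x right, y up, looking along -z (the intrinsics and any distortion apply to the point x, -y, -z); pixel columns grow to the right and rows downward; lengths in mm; the calibration is good to about 2 mm. The wrist camera is an equidistant fisheye: a pixel r from the principal point sees the ray r / f radians off the axis. A picture is of the moment at which its call begins: read the wrist's pose just before it. camera_params takes no time and is no camera call.
- env.job_done(): hands the job in, once; it reports no verdict.
The state is a dict: "time_s": time; "qpos": joint angles; "qvel": joint speeds; "effort": joint torques, N m; "ee_pos": TCP position; "ee_rot": TCP orientation; "force": force on the tool from outside, world axes, zero at the start; "torque": the same for the moment, N m; "gripper_width": finger opening in mm.
Only numpy, scipy, OpenCV 4.12 (cv2) and the standard library are available. Lean on these libraries where they do the work, as an engineer would, in place of code of your own. Each camera call takes 0.05 s, during which the arm holds its last target. There are 200 camera calls.

## Task

Clear the loose components off the bench after the repair: put both multi-pin connectors in the long tray, both capacitor cans in the round dish, and the heat sink in the square tray. Set each one down on the tray's floor rather than dropping it, the way up it is now (cans standing, connectors flat, heat sink fins up), with nothing on top of anything else or leaning on a rim. Leave the solder reel and the circuit board where they are.

Things in the scene. Friction and masses are not known exactly. Their poses are not given: they have to be found in the camera images.
- connector_long: Long multi-pin D connector for board mounting, loose, lying flat: 53 (x) by 20 (y) by 14 mm high, black moulding with a steel flange and mouth on its +y side. Its origin is the centre of its underside, z up. The moulding (43 by 13 mm) fills y -10 to +3, the 53 mm flange y 3 to 5, the steel mouth (39 mm long, z 2 to 12 mm) y 5 to 10. Grip it across y, at its middle, 20 mm wide. About 25 g.
- connector_short: Short multi-pin D connector, same build, loose, lying flat: 31 (x) by 20 (y) by 14 mm high. Its origin is the centre of its underside, z up. The moulding (21 mm long in x) fills y -10 to +3, the flange y 3 to 5, the mouth (17 mm long) y 5 to 10. Grip it across y, at its middle, 20 mm wide. About 16 g.
- cap_wide: Wide, squat black capacitor can with a bare metal top, loose, standing upright: diameter 35 mm, 34 mm high, solid. Its origin is the centre of its underside, z up. About 45 g.
- cap_slim: Slim, taller black capacitor can with a bare metal top, loose, standing upright: diameter 25 mm, 44 mm high, solid. Its origin is the centre of its underside, z up. About 30 g.
- heatsink: Bare aluminium heat sink, loose, lying on its base with its fins up: 50 (x) by 30 (y) by 26 mm high, 6 mm base plate and five 2 mm fins that run along x, the outer two faces at y = -15 and +15 mm. Its origin is the centre of its underside, z up. Grip it across y, 30 mm wide. About 60 g.
- reel: Reel of solder with green flanges, a bystander, loose: diameter 56 mm, 40 mm high, standing on its flange. Origin at the centre of its underside. Not to be moved.
- board: Small green circuit board with parts on it, a bystander, loose: 60 (x) by 46 (y) by 14 mm high. Origin at the centre of its underside. Not to be moved.
- long_tray: Long rectangular white tray, fixed to the bench: outside 105 (x) by 150 (y) by 16 mm high, walls and floor 4 mm (inside 97 by 142 mm). Origin at the centre of its underside, so its inner floor is 4 mm above the origin; x along its short side, y along its long side, z up.
- square_tray: Square white tray, fixed to the bench: outside 105 by 105 by 16 mm high, walls and floor 4 mm (inside 97 by 97 mm). Origin at the centre of its underside, inner floor 4 mm above it; x and y along its sides, z up.
- round_dish: Round white dish, fixed to the bench: outer diameter 130 mm at the rim (124 mm at the foot), 16 mm high, wall and floor 4 mm (flat inner floor about 115 mm across, 4 mm above the origin). Origin at the centre of its underside, z up.

How it is judged:
By the outcome, as a careful person would: the job done as asked, in the order asked, and still so for the second after the job is handed in, with the robot touching nothing.
It also fails if it takes over 122 s, if anything falls off the work surface, if the arm or the gripper's body presses on something with over 40 N, if the wrist force passes 120 N, or if a joint passes its speed limit or range.

## Working session

There is one attempt and no reset: what is moved stays moved. The work goes in short steps, Python scripts to look and compute and a shell command to move; the robot and the scene stay as the last step left them, time stands still between calls to the robot, and variables do not carry over. Pictures are saved under pics/ and viewed, about 12 in all and at most 16, crops included, and the job is handed in when it is done.

```bash
ls; mkdir -p pics
python3 - <<'E'
from workcell import env
import cv2,numpy as np
print(env.state())
for n in("top","scene"):
    p,d=env.grab_frame(n); cv2.imwrite(f"pics/{n}0.png",p); np.save(f"pics/{n}0.npy",d)
    print(env.camera_params(n))
print(env.camera_params("wrist"))
E
```

```text
pics
{'time_s': 0.0, 'qpos': array([ 6.24520502e+01,  1.83507288e+01,  8.97062702e+01, -1.16597196e-03,
        7.20432022e+01, -1.14616478e+00]), 'qvel': array([-0.11679688, -0.08461217, -0.06387145, -0.11249689,  0.0362899 ,
        0.03995315]), 'effort': array([-1.86174795e-03, -4.12445498e+01, -2.31977499e+01,  7.24719674e-02,
        4.54881415e-02, -1.41954201e-04]), 'ee_pos': array([255.45606515, 514.57675966, 213.1303436 ]), 'ee_rot': array([-1.79999104e+02,  1.00203266e-01,  6.35985762e+01]), 'force': array([ 0.1627638 ,  0.49547344, -0.38757174]), 'torque': array([0.01388869, 0.01243741, 0.04406255]), 'gripper_width': 91.25860749466415}
{'camera_matrix': array([[453.36500053,   0.        , 273.76358836],
       [  0.        , 453.36500053, 211.36450339],
       [  0.        ,   0.        ,   1.        ]]), 'cam_to_world': array([[-2.34419805e-02,  9.90876511e-01, -1.32718549e-01,
         3.53467943e+02],
       [-9.99340915e-01, -1.95450324e-02,  3.05896707e-02,
         1.12459064e+01],
       [ 2.77165978e-02,  1.33348158e-01,  9.90681613e-01,
         1.03983347e+03],

[... 444 characters left out ...]
,
       [ 7.72956575e-03,  6.89562277e-01,  7.24185142e-01,
         5.92162189e+02],
       [ 0.00000000e+00,  0.00000000e+00,  0.00000000e+00,
         1.00000000e+00]])}
{'camera_matrix': array([[325.1922621 ,   0.        , 278.96389794],
       [  0.        , 325.1922621 , 209.37353297],
       [  0.        ,   0.        ,   1.        ]]), 'hand_eye': array([[ 9.99999994e-01, -1.00732073e-04,  4.91812667e-05,
        -1.54442228e+00],
       [-8.28211413e-05, -9.59587587e-01, -2.81410120e-01,
        -7.87019196e+01],
       [ 7.55407577e-05,  2.81410114e-01, -9.59587590e-01,
        -1.71851371e+02],
       [ 0.00000000e+00,  0.00000000e+00,  0.00000000e+00,
         1.00000000e+00]])}
```

View pics/top0.png

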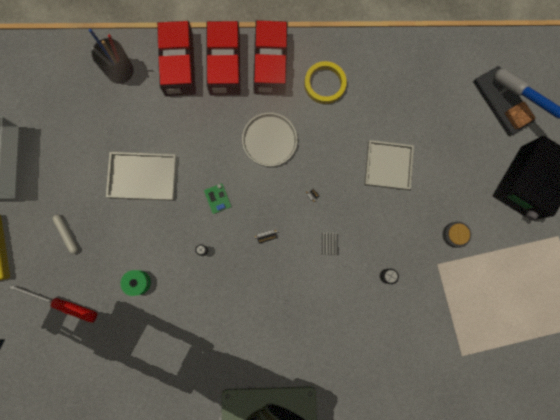

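View pics/scene0.png

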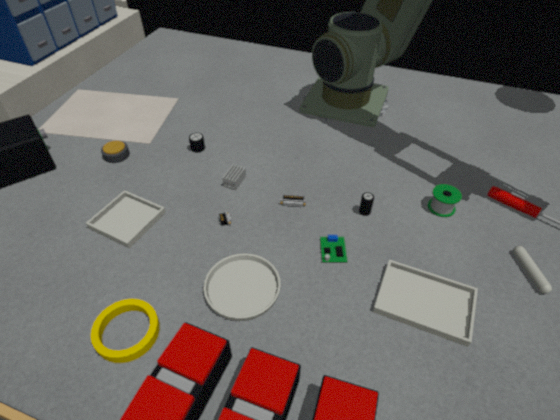

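Top view: long tray (141,176), dish (270,139), square tray (389,165), short connector (313,195), long connector (267,237), heat sink (330,244), slim can (201,250), wide can (390,276), reel (134,282), board (217,199). The scene view agrees. Next I get coordinates.

```bash
cat > h.py <<'E'
import numpy as np,cv2
from workcell import env
def cloud(n,d):
    c=env.camera_params(n);K=c["camera_matrix"];T=c["cam_to_world"]
    v,u=np.mgrid[0:420,0:560]
    P=np.stack([(u-K[0,2])/K[0,0]*d,-(v-K[1,2])/K[1,1]*d,-d],-1)
    return P@T[:3,:3].T+T[:3,3]
def plane(n,u,v,z):
    c=env.camera_params(n);K=c["camera_matrix"];T=c["cam_to_world"]
    r=T[:3,:3]@np.array([(u-K[0,2])/K[0,0],-(v-K[1,2])/K[1,1],-1]);o=T[:3,3]
    return o+r*(z-o[2])/r[2]
E
python3 - <<'E'
from h import *
for n in("top","scene"):
    d=np.load(f"pics/{n}0.npy");W=cloud(n,d);p=cv2.imread(f"pics/{n}0.png")
    S=dict(top=dict(long_tray=(141,176),dish=(270,139),sq=(389,165),cs=(313,195),cl=(267,237),hs=(330,244),slim=(201,250),wide=(390,276),reel=(134,282),board=(217,199)),
     scene=dict(long_tray=(427,300),dish=(242,285),sq=(126,218),cs=(225,218),cl=(293,201),hs=(234,177),slim=(367,203),wide=(197,142),reel=(444,202),board=(333,250)))[n]
    z=W[...,2]; print(n,"bench z",np.median(z[200:260,60:120] if n=="top" else z[180:260,150:200]))
    for k,(u,v) in S.items():
        r=55 if k in("long_tray","dish","sq") else 22
        m=((z>(3 if r==55 else 4))&(d>0)).astype(np.uint8)
        nl,L,st,ce=cv2.connectedComponentsWithStats(m)
        sub=L[v-6:v+7,u-6:u+7];ids=sub[sub>0]
        if len(ids)==0: print(k,"none");continue
        i=np.bincount(ids).argmax();Q=W[L==i]
        zt=np.percentile(Q[:,2],95);T=Q[Q[:,2]>zt-5] if r!=55 else Q
        rc=cv2.minAreaRect(Q[:,:2].astype(np.float32)); rt=cv2.minAreaRect(T[:,:2].astype(np.float32))
        print(k,len(Q),"ztop %.1f"%zt,"all",np.round(rc[0]),np.round(rc[1]),round(rc[2]),"top",np.round(rt[0],1),np.round(rt[1]),round(rt[2]))
p=cv2.imread("pics/top0.png")[120:300,110:420]
cv2.imwrite("pics/c1.png",cv2.resize(p,None,fx=2.5,fy=2.5,interpolation=cv2.INTER_CUBIC))
E
```

```text
top bench z 0.15458359913304776
long_tray 2258 ztop 16.7 all [579. 286.] [157. 112.] 87 top [578.9 285.9] [157. 112.] 87
dish 1632 ztop 16.3 all [665. -13.] [126. 133.] 88 top [664.6 -13.4] [126. 133.] 88
sq 1439 ztop 16.6 all [ 598. -294.] [113. 112.] 82 top [ 598.4 -294. ] [113. 112.] 82
cs 94 ztop 16.0 all [ 529. -109.] [29. 20.] 39 top [ 529.2 -109.4] [29. 20.] 38
cl 179 ztop 16.8 all [435.  -1.] [20. 52.] 15 top [435.   -0.5] [20. 47.] 15
hs 302 ztop 27.4 all [ 415. -142.] [29. 50.] 88 top [ 415.4 -141.9] [29. 49.] 89
slim 125 ztop 46.7 all [406. 143.] [24. 24.] 3 top [406.2 143.7] [22. 24.] 67
wide 237 ztop 36.4 all [ 339. -274.] [34. 32.] 88 top [ 338.9 -273.7] [32. 31.] 89
reel 573 ztop 42.8 all [337. 290.] [55. 58.] 44 top [338.1 288.5] [54. 55.] 21
board 346 ztop 14.4 all [525. 110.] [61. 46.] 21 top [525.1 112. ] [57. 31.] 10
scene bench z -0.16191638070836234
long_tray 5289 ztop 17.0 all [581. 285.] [156. 109.] 86 top [580.9 284.9] [156. 109.] 86
dish 3716 ztop 16.3 all [663. -13.] [128. 128.] 75 top [662.7 -13.1] [128. 128.] 75
sq 2102 ztop 16.2 all [ 596. -292.] [108. 107.] 82 top [ 596.3 -291.7] [108. 107.] 82
cs 121 ztop 15.1 all [ 530. -109.] [33. 20.] 36 top [ 529.4 -110. ] [32. 20.] 36
cl 232 ztop 15.2 all [436.  -1.] [23. 52.] 17 top [435.4  -1.5] [22. 51.] 16
hs 377 ztop 26.2 all [ 416. -142.] [32. 53.] 87 top [ 415.6 -142.3] [32. 52.] 88
slim 262 ztop 45.3 all [409. 144.] [24. 24.] 50 top [408.6 143.9] [24. 23.] 45
wide 250 ztop 34.7 all [ 341. -272.] [34. 34.] 40 top [ 340.8 -272.9] [33. 32.] 28
reel 703 ztop 41.6 all [338. 290.] [56. 56.] 29 top [338.4 289.6] [56. 56.] 29
board 555 ztop 14.0 all [526. 110.] [61. 46.] 20 top [527.4 109.5] [54. 34.] 20
```

View pics/c1.png

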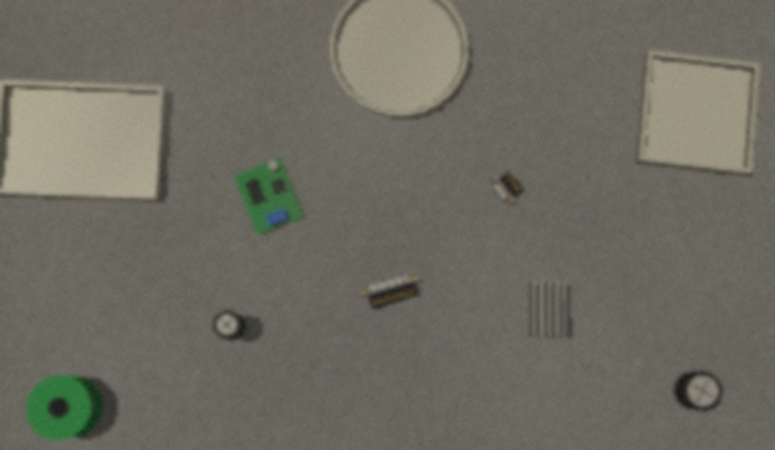

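```bash
cat > go.py <<'E'
import sys,numpy as np
from workcell import env
x,y,z,w=map(float,sys.argv[1:5]);s=env.state();p=s["ee_pos"];t=np.radians(s["ee_rot"][2])
d=np.array([x,y,z])-p;c,n=np.cos(t),np.sin(t)
r=(s["ee_rot"][2]-w+180)%360-180
print("t",s["time_s"],"shift m",np.round([(c*d[0]+n*d[1])/1e3,(n*d[0]-c*d[1])/1e3,-d[2]/1e3],4),"roll",round(r,1),"rot",np.round(s["ee_rot"],1),"F",np.round(s["force"],1),"w",round(s["gripper_width"],1))
E
python3 go.py 435.2 -1 150 15.5
```

```text
t 0.1 shift m [-0.3819  0.3903  0.0632] roll 48.1 rot [-1.80e+02  1.00e-01  6.36e+01] F [ 0.4  0.5 -0.4] w 91.1
```

```bash
python3 -m pendant '[{"xyz":[-0.02,0.02,0],"roll":2,"jaw":0},{"xyz":[-0.06,0.06,0],"roll":7,"jaw":0},{"xyz":[-0.1,0.1,0],"roll":12,"jaw":0},{"xyz":[-0.14,0.14,0],"roll":17,"jaw":0},{"xyz":[-0.18,0.18,0],"roll":22,"jaw":0},{"xyz":[-0.22,0.22,0],"roll":27,"jaw":0},{"xyz":[-0.24,0.24,0],"roll":30,"jaw":0},{"xyz":[-0.25,0.25,0],"roll":31,"jaw":0}]' 20; python3 go.py 435.2 -1 120 15.5
```

```text
time_s: 1.1
ee_pos: [368.5, 178.7, 213.8]
ee_rot: [-180.0, 0.0, 32.5]
force: [0.5, 0.2, -0.1]
gripper_width: 91.0
t 1.1 shift m [-0.0402  0.1874  0.0938] roll 17.0 rot [-180.     0.    32.5] F [ 0.5  0.2 -0.1] w 91.0
```

```bash
python3 -m pendant '[{"xyz":[-0.005,0.02,0.01],"roll":2,"jaw":0.3},{"xyz":[-0.012,0.06,0.03],"roll":5,"jaw":0.3},{"xyz":[-0.022,0.1,0.05],"roll":9,"jaw":0.3},{"xyz":[-0.03,0.14,0.07],"roll":13,"jaw":0.3},{"xyz":[-0.037,0.17,0.085],"roll":16,"jaw":0.3},{"xyz":[-0.0402,0.1874,0.0938],"roll":17,"jaw":0.3},{"xyz":[-0.0402,0.1874,0.0938],"roll":17,"jaw":0.3},{"xyz":[-0.0402,0.1874,0.0938],"roll":17,"jaw":0.3}]' 20; python3 go.py 435.2 -1 3 15.5
python3 - <<'E'
from h import *
p,d=env.grab_frame("wrist");cv2.imwrite("pics/w1.png",p)
E
```

```text
time_s: 2.1
ee_pos: [435.5, 1.3, 120.3]
ee_rot: [-180.0, -0.0, 15.7]
force: [-0.5, 0.8, 0.3]
gripper_width: 63.7
t 2.1 shift m [-0.0009  0.0021  0.1173] roll 0.2 rot [-180.    -0.    15.7] F [-0.5  0.8  0.3] w 63.7
```

View pics/w1.png

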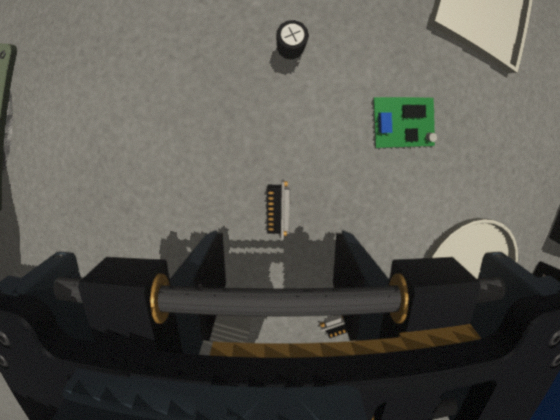

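Wrist view: the long connector is at (278,210), square to the jaws and centred. I go down.

```bash
python3 -m pendant '[{"xyz":[-0.001,0.002,0.02],"roll":0,"jaw":0.4},{"xyz":[-0.001,0.002,0.05],"roll":0,"jaw":0.4},{"xyz":[-0.001,0.002,0.08],"roll":0,"jaw":0.4},{"xyz":[-0.001,0.002,0.1],"roll":0,"jaw":0.4},{"xyz":[-0.001,0.002,0.11],"roll":0,"jaw":0.4},{"xyz":[-0.001,0.002,0.115],"roll":0,"jaw":0.4},{"xyz":[-0.001,0.002,0.117],"roll":0,"jaw":0.4},{"xyz":[-0.001,0.002,0.117],"roll":0,"jaw":0.4}]' 20
python3 -m pendant '[{"xyz":[0,0,0],"roll":0,"jaw":0.6},{"xyz":[0,0,0],"roll":0,"jaw":0.7},{"xyz":[0,0,0],"roll":0,"jaw":0.8},{"xyz":[0,0,0],"roll":0,"jaw":0.9},{"xyz":[0,0,0],"roll":0,"jaw":1},{"xyz":[0,0,0],"roll":0,"jaw":1},{"xyz":[0,0,0],"roll":0,"jaw":1},{"xyz":[0,0,0],"roll":0,"jaw":1}]' 20
python3 -m pendant '[{"xyz":[0,0,-0.005],"roll":0,"jaw":1},{"xyz":[0,0,-0.015],"roll":0,"jaw":1},{"xyz":[0,0,-0.03],"roll":0,"jaw":1},{"xyz":[0,0,-0.05],"roll":0,"jaw":1},{"xyz":[0,0,-0.07],"roll":0,"jaw":1},{"xyz":[0,0,-0.085],"roll":0,"jaw":1},{"xyz":[0,0,-0.09],"roll":0,"jaw":1},{"xyz":[0,0,-0.09],"roll":0,"jaw":1}]' 20; python3 go.py 582 320 93 -3.5
```

```text
time_s: 3.15
ee_pos: [435.5, -1.7, 3.6]
ee_rot: [180.0, -0.1, 15.6]
force: [-0.5, 0.6, 0.1]
gripper_width: 54.9
time_s: 4.15
ee_pos: [435.2, -1.8, 3.2]
ee_rot: [-180.0, -0.0, 15.6]
force: [-0.9, -0.3, 1.6]
gripper_width: 19.9
time_s: 5.15
ee_pos: [435.1, -1.8, 93.4]
ee_rot: [180.0, -0.0, 15.6]
force: [0.1, 0.2, -0.3]
gripper_width: 19.8
t 5.15 shift m [ 0.228  -0.2704  0.0004] roll 19.1 rot [180.   -0.   15.6] F [ 0.1  0.2 -0.3] w 19.8
```

```bash
python3 -m pendant '[{"xyz":[0.012,-0.014,0],"roll":1,"jaw":1},{"xyz":[0.04,-0.048,0],"roll":4,"jaw":1},{"xyz":[0.07,-0.083,0],"roll":7,"jaw":1},{"xyz":[0.1,-0.118,0],"roll":10,"jaw":1},{"xyz":[0.13,-0.153,0],"roll":13,"jaw":1},{"xyz":[0.16,-0.19,0],"roll":16,"jaw":1},{"xyz":[0.18,-0.213,0],"roll":18,"jaw":1},{"xyz":[0.185,-0.22,0],"roll":19,"jaw":1}]'; python3 go.py 582 320 40 -3.5
```

```text
time_s: 6.15
ee_pos: [554.1, 261.1, 91.9]
ee_rot: [180.0, 0.1, -3.3]
force: [0.3, -0.4, -0.3]
gripper_width: 20.0
t 6.15 shift m [ 0.0244 -0.0604  0.0519] roll 0.2 rot [ 1.8e+02  1.0e-01 -3.3e+00] F [ 0.3 -0.4 -0.3] w 20.0
```

```bash
python3 -m pendant '[{"xyz":[0.005,-0.012,0],"roll":0,"jaw":1},{"xyz":[0.013,-0.032,0],"roll":0,"jaw":1},{"xyz":[0.021,-0.052,0.01],"roll":0,"jaw":1},{"xyz":[0.0244,-0.0604,0.025],"roll":0,"jaw":1},{"xyz":[0.0244,-0.0604,0.04],"roll":0,"jaw":1},{"xyz":[0.0244,-0.0604,0.05],"roll":0,"jaw":1},{"xyz":[0.0244,-0.0604,0.052],"roll":0,"jaw":1},{"xyz":[0.0244,-0.0604,0.052],"roll":0,"jaw":1}]'; python3 go.py 582 320 8 -3.5
python3 - <<'E'
from h import *
p,d=env.grab_frame("wrist");cv2.imwrite("pics/w2.png",p)
E
```

```text
time_s: 7.15
ee_pos: [582.2, 318.4, 41.3]
ee_rot: [-180.0, -0.0, -3.4]
force: [0.7, 0.3, -0.2]
gripper_width: 20.0
t 7.15 shift m [-0.0003 -0.0016  0.0333] roll 0.1 rot [-180.    -0.    -3.4] F [ 0.7  0.3 -0.2] w 20.0
```

View pics/w2.png

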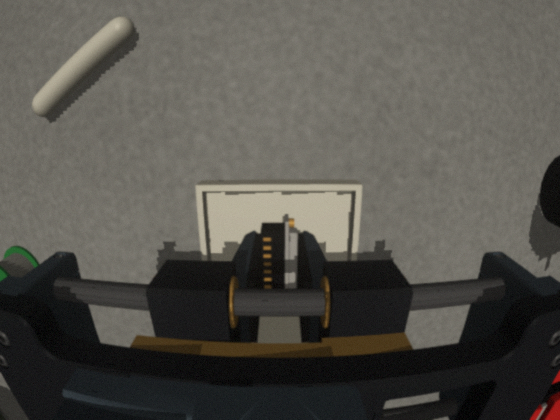

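The connector is held level and square, inside the tray walls (198–362). I lower it slowly.

```bash
python3 -m pendant '[{"xyz":[0,0,0.008],"roll":0,"jaw":1},{"xyz":[0,0,0.016],"roll":0,"jaw":1},{"xyz":[0,0,0.022],"roll":0,"jaw":1},{"xyz":[0,0,0.027],"roll":0,"jaw":1},{"xyz":[0,0,0.03],"roll":0,"jaw":1},{"xyz":[0,0,0.032],"roll":0,"jaw":1},{"xyz":[0,0,0.033],"roll":0,"jaw":1},{"xyz":[0,0,0.033],"roll":0,"jaw":1}]'; python3 go.py 582 320 7.4 -3.5
```

```text
time_s: 8.2
ee_pos: [582.2, 318.8, 8.3]
ee_rot: [-180.0, -0.0, -3.4]
force: [-0.7, -0.3, 0.1]
gripper_width: 19.8
t 8.2 shift m [-0.0002 -0.0012  0.0009] roll 0.1 rot [-180.    -0.    -3.4] F [-0.7 -0.3  0.1] w 19.8
```

```bash
python3 -m pendant '[{"xyz":[0,0,0.0003],"roll":0,"jaw":1},{"xyz":[0,0,0.0006],"roll":0,"jaw":1},{"xyz":[0,0,0.0009],"roll":0,"jaw":1},{"xyz":[0,0,0.001],"roll":0,"jaw":1},{"xyz":[0,0,0.0012],"roll":0,"jaw":1},{"xyz":[0,0,0.0013],"roll":0,"jaw":1},{"xyz":[0,0,0.0013],"roll":0,"jaw":1},{"xyz":[0,0,0.0013],"roll":0,"jaw":1}]'
```

```text
time_s: 9.2
ee_pos: [582.1, 318.7, 7.2]
ee_rot: [-180.0, -0.0, -3.4]
force: [-1.2, -0.7, 4.7]
gripper_width: 19.4
```

```bash
python3 -m pendant '[{"xyz":[0,0,0],"roll":0,"jaw":0.75},{"xyz":[0,0,0],"roll":0,"jaw":0.7},{"xyz":[0,0,0],"roll":0,"jaw":0.65},{"xyz":[0,0,0],"roll":0,"jaw":0.6},{"xyz":[0,0,0],"roll":0,"jaw":0.6},{"xyz":[0,0,-0.005],"roll":0,"jaw":0.6},{"xyz":[0,0,-0.02],"roll":0,"jaw":0.6},{"xyz":[0,0,-0.04],"roll":0,"jaw":0.6}]'
python3 -m pendant '[{"xyz":[0,0,-0.03],"roll":0,"jaw":0.6},{"xyz":[0,0,-0.05],"roll":0,"jaw":0.6},{"xyz":[0,0.03,-0.06],"roll":5,"jaw":0.5},{"xyz":[0,0.07,-0.06],"roll":12,"jaw":0.4},{"xyz":[0,0.11,-0.06],"roll":19,"jaw":0.3},{"xyz":[0,0.15,-0.06],"roll":26,"jaw":0.3},{"xyz":[0,0.18,-0.06],"roll":32,"jaw":0.3},{"xyz":[0,0.2,-0.06],"roll":35,"jaw":0.3}]'
python3 go.py 529.5 -109.7 105 -52.5
```

```text
time_s: 10.2
ee_pos: [582.1, 318.7, 48.0]
ee_rot: [-180.0, -0.0, -3.4]
force: [0.7, 0.3, -0.1]
gripper_width: 36.8
time_s: 11.2
ee_pos: [570.5, 117.8, 108.1]
ee_rot: [-179.9, -0.1, -38.6]
force: [0.7, -0.5, -0.3]
gripper_width: 63.9
t 11.2 shift m [0.1097 0.2035 0.0031] roll 13.9 rot [-1.799e+02 -1.000e-01 -3.860e+01] F [ 0.7 -0.5 -0.3] w 63.9
```

```bash
python3 -m pendant '[{"xyz":[0.011,0.02,0],"roll":2,"jaw":0.3},{"xyz":[0.032,0.06,0],"roll":5,"jaw":0.3},{"xyz":[0.054,0.1,0],"roll":8,"jaw":0.3},{"xyz":[0.076,0.14,0],"roll":10,"jaw":0.3},{"xyz":[0.095,0.175,0],"roll":12,"jaw":0.3},{"xyz":[0.105,0.195,0],"roll":13.5,"jaw":0.3},{"xyz":[0.1097,0.2035,0],"roll":13.9,"jaw":0.3},{"xyz":[0.1097,0.2035,0],"roll":13.9,"jaw":0.3}]'; python3 go.py 529.5 -109.7 3 -52.5
python3 - <<'E'
from h import *
p,d=env.grab_frame("wrist");cv2.imwrite("pics/w3.png",p)
E
```

```text
time_s: 12.2
ee_pos: [529.8, -108.6, 107.0]
ee_rot: [-180.0, 0.0, -52.3]
force: [-0.6, 0.7, -1.1]
gripper_width: 64.5
t 12.2 shift m [0.0006 0.0009 0.104 ] roll 0.2 rot [-180.     0.   -52.3] F [-0.6  0.7 -1.1] w 64.5
```

View pics/w3.png

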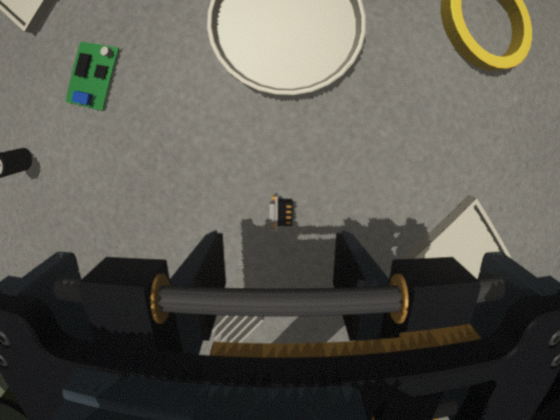

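The short connector is at (282,212), square and between the fingers.

```bash
python3 -m pendant '[{"xyz":[0.001,0.001,0.02],"roll":0,"jaw":0.4},{"xyz":[0.001,0.001,0.05],"roll":0,"jaw":0.4},{"xyz":[0.001,0.001,0.075],"roll":0,"jaw":0.4},{"xyz":[0.001,0.001,0.09],"roll":0,"jaw":0.4},{"xyz":[0.001,0.001,0.098],"roll":0,"jaw":0.4},{"xyz":[0.001,0.001,0.102],"roll":0,"jaw":0.4},{"xyz":[0.001,0.001,0.1037],"roll":0,"jaw":0.4},{"xyz":[0.001,0.001,0.1037],"roll":0,"jaw":0.4}]' 20
python3 -m pendant '[{"xyz":[0,0,0],"roll":0,"jaw":0.6},{"xyz":[0,0,0],"roll":0,"jaw":0.7},{"xyz":[0,0,0],"roll":0,"jaw":0.8},{"xyz":[0,0,0],"roll":0,"jaw":0.9},{"xyz":[0,0,0],"roll":0,"jaw":1},{"xyz":[0,0,0],"roll":0,"jaw":1},{"xyz":[0,0,0],"roll":0,"jaw":1},{"xyz":[0,0,0],"roll":0,"jaw":1}]' 20
python3 -m pendant '[{"xyz":[0,0,-0.005],"roll":0,"jaw":1},{"xyz":[0,0,-0.015],"roll":0,"jaw":1},{"xyz":[0,0,-0.03],"roll":0,"jaw":1},{"xyz":[0,0,-0.05],"roll":0,"jaw":1},{"xyz":[0,0,-0.07],"roll":0,"jaw":1},{"xyz":[0,0,-0.085],"roll":0,"jaw":1},{"xyz":[0,0,-0.09],"roll":0,"jaw":1},{"xyz":[0,0,-0.09],"roll":0,"jaw":1}]' 20; python3 go.py 578.5 250 93 -3.5
```

```text
time_s: 13.25
ee_pos: [529.9, -110.0, 3.6]
ee_rot: [-180.0, -0.0, -52.3]
force: [-0.4, 0.4, -0.0]
gripper_width: 55.1
time_s: 14.25
ee_pos: [529.6, -110.0, 3.2]
ee_rot: [-180.0, -0.0, -52.3]
force: [-0.4, -0.4, 1.5]
gripper_width: 19.8
time_s: 15.25
ee_pos: [529.6, -109.9, 93.3]
ee_rot: [-180.0, -0.0, -52.3]
force: [-0.3, -0.2, 0.2]
gripper_width: 19.9
t 15.25 shift m [-0.2549 -0.2588  0.0003] roll -48.8 rot [-180.    -0.   -52.3] F [-0.3 -0.2  0.2] w 19.9
```

```bash
python3 -m pendant '[{"xyz":[-0.012,-0.012,0],"roll":-3,"jaw":1},{"xyz":[-0.042,-0.043,0],"roll":-9,"jaw":1},{"xyz":[-0.075,-0.076,0],"roll":-16,"jaw":1},{"xyz":[-0.11,-0.112,0],"roll":-23,"jaw":1},{"xyz":[-0.145,-0.147,0],"roll":-30,"jaw":1},{"xyz":[-0.18,-0.183,0],"roll":-37,"jaw":1},{"xyz":[-0.21,-0.213,0],"roll":-44,"jaw":1},{"xyz":[-0.22,-0.223,0],"roll":-47,"jaw":1}]'; python3 go.py 578.5 250 40 -3.5
```

```text
time_s: 16.25
ee_pos: [570.7, 203.6, 92.2]
ee_rot: [180.0, 0.1, -4.9]
force: [-0.1, -0.8, -0.9]
gripper_width: 19.5
t 16.25 shift m [ 0.0038 -0.0469  0.0522] roll -1.4 rot [ 1.8e+02  1.0e-01 -4.9e+00] F [-0.1 -0.8 -0.9] w 19.5
```

```bash
python3 -m pendant '[{"xyz":[0.001,-0.01,0],"roll":0,"jaw":1},{"xyz":[0.002,-0.027,0],"roll":-1,"jaw":1},{"xyz":[0.0035,-0.042,0.01],"roll":-1.4,"jaw":1},{"xyz":[0.0038,-0.0469,0.025],"roll":-1.4,"jaw":1},{"xyz":[0.0038,-0.0469,0.04],"roll":-1.4,"jaw":1},{"xyz":[0.0038,-0.0469,0.05],"roll":-1.4,"jaw":1},{"xyz":[0.0038,-0.0469,0.053],"roll":-1.4,"jaw":1},{"xyz":[0.0038,-0.0469,0.053],"roll":-1.4,"jaw":1}]'
python3 -m pendant '[{"xyz":[0,0,0.008],"roll":0,"jaw":1},{"xyz":[0,0,0.016],"roll":0,"jaw":1},{"xyz":[0,0,0.022],"roll":0,"jaw":1},{"xyz":[0,0,0.026],"roll":0,"jaw":1},{"xyz":[0,0,0.029],"roll":0,"jaw":1},{"xyz":[0,0,0.03],"roll":0,"jaw":1},{"xyz":[0,0,0.031],"roll":0,"jaw":1},{"xyz":[0,0,0.031],"roll":0,"jaw":1}]'; python3 go.py 578.5 250 7.2 -3.5
```

```text
time_s: 17.25
ee_pos: [579.7, 246.6, 40.1]
ee_rot: [-180.0, -0.0, -3.9]
force: [-0.1, 0.7, -0.4]
gripper_width: 19.9
time_s: 18.25
ee_pos: [579.7, 246.9, 9.3]
ee_rot: [-180.0, -0.0, -3.9]
force: [-1.1, -1.3, -0.4]
gripper_width: 19.5
t 18.25 shift m [-0.0014 -0.003   0.0021] roll -0.4 rot [-180.    -0.    -3.9] F [-1.1 -1.3 -0.4] w 19.5
```

```bash
python3 -m pendant '[{"xyz":[0,0,0.0005],"roll":0,"jaw":1},{"xyz":[0,0,0.001],"roll":0,"jaw":1},{"xyz":[0,0,0.0014],"roll":0,"jaw":1},{"xyz":[0,0,0.0017],"roll":0,"jaw":1},{"xyz":[0,0,0.002],"roll":0,"jaw":1},{"xyz":[0,0,0.0022],"roll":0,"jaw":1},{"xyz":[0,0,0.0022],"roll":0,"jaw":1},{"xyz":[0,0,0.0022],"roll":0,"jaw":1}]'
```

```text
time_s: 19.25
ee_pos: [579.6, 246.8, 7.2]
ee_rot: [-180.0, -0.0, -3.9]
force: [-1.6, 0.1, 2.7]
gripper_width: 19.5
```

```bash
python3 -m pendant '[{"xyz":[0,0,0],"roll":0,"jaw":0.75},{"xyz":[0,0,0],"roll":0,"jaw":0.7},{"xyz":[0,0,0],"roll":0,"jaw":0.65},{"xyz":[0,0,0],"roll":0,"jaw":0.6},{"xyz":[0,0,0],"roll":0,"jaw":0.6},{"xyz":[0,0,-0.005],"roll":0,"jaw":0.6},{"xyz":[0,0,-0.02],"roll":0,"jaw":0.6},{"xyz":[0,0,-0.04],"roll":0,"jaw":0.6}]'
python3 -m pendant '[{"xyz":[0,0,-0.03],"roll":0,"jaw":0.5},{"xyz":[0,0,-0.05],"roll":0,"jaw":0.4},{"xyz":[-0.02,0.01,-0.07],"roll":0,"jaw":0.3},{"xyz":[-0.05,0.03,-0.08],"roll":0,"jaw":0.3},{"xyz":[-0.09,0.05,-0.08],"roll":0,"jaw":0.3},{"xyz":[-0.12,0.07,-0.08],"roll":0,"jaw":0.3},{"xyz":[-0.14,0.08,-0.08],"roll":0,"jaw":0.3},{"xyz":[-0.15,0.085,-0.08],"roll":0,"jaw":0.3}]'
python3 go.py 407.5 143.9 125 -3.9
python3 - <<'E'
from h import *
p,d=env.grab_frame("scene");cv2.imwrite("pics/s1.png",p)
E
```

```text
time_s: 20.25
ee_pos: [579.6, 246.8, 48.0]
ee_rot: [-180.0, 0.0, -3.9]
force: [0.1, 0.4, -0.3]
gripper_width: 36.5
time_s: 21.25
ee_pos: [423.6, 171.9, 128.1]
ee_rot: [-180.0, -0.1, -3.9]
force: [0.5, -0.2, 0.5]
gripper_width: 64.1
t 21.25 shift m [-0.0141  0.0291  0.0031] roll -0.0 rot [-1.8e+02 -1.0e-01 -3.9e+00] F [ 0.5 -0.2  0.5] w 64.1
```

View pics/s1.png

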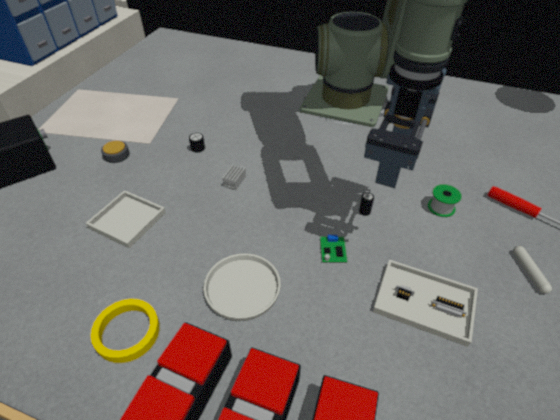

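Both connectors lie flat in the tray at (403,293) and (450,305). Next is the slim can.

```bash
python3 -m pendant '[{"xyz":[-0.005,0.01,0],"roll":-1,"jaw":0.3},{"xyz":[-0.012,0.023,0],"roll":-3,"jaw":0.3},{"xyz":[-0.0141,0.0291,0],"roll":-3.9,"jaw":0.3},{"xyz":[-0.0141,0.0291,0.01],"roll":-3.9,"jaw":0.3},{"xyz":[-0.0141,0.0291,0.025],"roll":-3.9,"jaw":0.3},{"xyz":[-0.0141,0.0291,0.04],"roll":-3.9,"jaw":0.3},{"xyz":[-0.0141,0.0291,0.048],"roll":-3.9,"jaw":0.3},{"xyz":[-0.0141,0.0291,0.05],"roll":-3.9,"jaw":0.3}]'
python3 go.py 407.5 143.9 16 0
python3 - <<'E'
from h import *
p,d=env.grab_frame("wrist");cv2.imwrite("pics/w4.png",p)
E
```

```text
time_s: 22.3
ee_pos: [408.1, 144.2, 76.3]
ee_rot: [180.0, 0.1, 0.0]
force: [-0.0, 1.2, -0.1]
gripper_width: 64.1
t 22.3 shift m [-0.0006  0.0003  0.0603] roll 0.0 rot [1.8e+02 1.0e-01 0.0e+00] F [-0.   1.2 -0.1] w 64.1
```

View pics/w4.png

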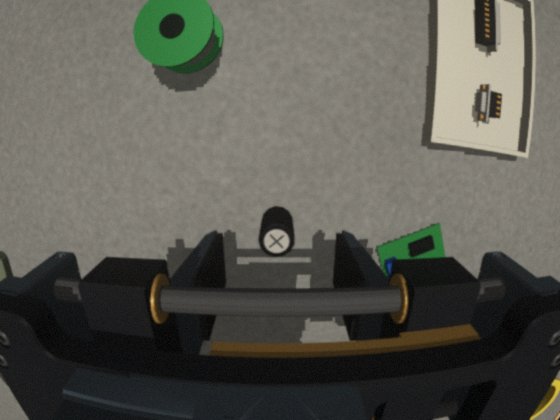

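The slim can's top is centred between the fingers at (277,241). I descend, grip and lift.

```bash
python3 -m pendant '[{"xyz":[-0.0005,0,0.008],"roll":0,"jaw":0.4},{"xyz":[-0.0005,0,0.02],"roll":0,"jaw":0.4},{"xyz":[-0.0005,0,0.035],"roll":0,"jaw":0.4},{"xyz":[-0.0005,0,0.047],"roll":0,"jaw":0.4},{"xyz":[-0.0005,0,0.055],"roll":0,"jaw":0.4},{"xyz":[-0.0005,0,0.059],"roll":0,"jaw":0.4},{"xyz":[-0.0005,0,0.06],"roll":0,"jaw":0.4},{"xyz":[-0.0005,0,0.06],"roll":0,"jaw":0.4}]'
python3 -m pendant '[{"xyz":[0,0,0],"roll":0,"jaw":0.5},{"xyz":[0,0,0],"roll":0,"jaw":0.6},{"xyz":[0,0,0],"roll":0,"jaw":0.7},{"xyz":[0,0,0],"roll":0,"jaw":0.8},{"xyz":[0,0,0],"roll":0,"jaw":0.9},{"xyz":[0,0,0],"roll":0,"jaw":1},{"xyz":[0,0,0],"roll":0,"jaw":1},{"xyz":[0,0,0],"roll":0,"jaw":1}]' 20
python3 -m pendant '[{"xyz":[0,0,-0.005],"roll":0,"jaw":1},{"xyz":[0,0,-0.015],"roll":0,"jaw":1},{"xyz":[0,0,-0.03],"roll":0,"jaw":1},{"xyz":[0,0,-0.05],"roll":0,"jaw":1},{"xyz":[0,0,-0.07],"roll":0,"jaw":1},{"xyz":[0,0,-0.08],"roll":0,"jaw":1},{"xyz":[0,0,-0.085],"roll":0,"jaw":1},{"xyz":[0,0,-0.085],"roll":0,"jaw":1}]' 20; python3 go.py 664 12 100 0
```

```text
time_s: 23.35
ee_pos: [407.9, 144.3, 17.1]
ee_rot: [-180.0, -0.0, -0.0]
force: [-0.4, 0.4, 0.5]
gripper_width: 54.7
time_s: 24.35
ee_pos: [407.7, 144.2, 17.0]
ee_rot: [-180.0, -0.0, -0.0]
force: [-0.2, -0.8, 2.3]
gripper_width: 24.5
time_s: 25.35
ee_pos: [407.6, 144.1, 101.9]
ee_rot: [-180.0, -0.0, -0.0]
force: [-0.7, 2.0, -0.8]
gripper_width: 24.5
t 25.35 shift m [0.2564 0.1321 0.0019] roll -0.0 rot [-180.   -0.   -0.] F [-0.7  2.  -0.8] w 24.5
```

```bash
python3 -m pendant '[{"xyz":[0.014,0.007,0],"roll":0,"jaw":1},{"xyz":[0.05,0.026,0],"roll":0,"jaw":1},{"xyz":[0.095,0.049,0],"roll":0,"jaw":1},{"xyz":[0.14,0.072,0],"roll":0,"jaw":1},{"xyz":[0.185,0.095,0],"roll":0,"jaw":1},{"xyz":[0.225,0.116,0],"roll":0,"jaw":1},{"xyz":[0.25,0.129,0],"roll":0,"jaw":1},{"xyz":[0.2564,0.1321,0],"roll":0,"jaw":1}]'
python3 -m pendant '[{"xyz":[0,0,0],"roll":0,"jaw":1},{"xyz":[0,0,0.015],"roll":0,"jaw":1},{"xyz":[0,0,0.035],"roll":0,"jaw":1},{"xyz":[0,0,0.055],"roll":0,"jaw":1},{"xyz":[0,0,0.067],"roll":0,"jaw":1},{"xyz":[0,0,0.074],"roll":0,"jaw":1},{"xyz":[0,0,0.076],"roll":0,"jaw":1},{"xyz":[0,0,0.076],"roll":0,"jaw":1}]'; python3 go.py 664 12 21 0
```

```text
time_s: 26.35
ee_pos: [665.4, 10.4, 100.4]
ee_rot: [180.0, 0.1, -0.1]
force: [-1.1, 0.0, 0.2]
gripper_width: 24.5
time_s: 27.35
ee_pos: [664.3, 12.1, 26.4]
ee_rot: [-180.0, -0.1, 0.0]
force: [-0.3, -0.4, -1.6]
gripper_width: 24.3
t 27.35 shift m [-0.0003  0.0001  0.0054] roll 0.0 rot [-1.8e+02 -1.0e-01  0.0e+00] F [-0.3 -0.4 -1.6] w 24.3
```

```bash
python3 -m pendant '[{"xyz":[0,0,0.0015],"roll":0,"jaw":1},{"xyz":[0,0,0.003],"roll":0,"jaw":1},{"xyz":[0,0,0.004],"roll":0,"jaw":1},{"xyz":[0,0,0.0045],"roll":0,"jaw":1},{"xyz":[0,0,0.005],"roll":0,"jaw":1},{"xyz":[0,0,0.0055],"roll":0,"jaw":1},{"xyz":[0,0,0.0055],"roll":0,"jaw":1},{"xyz":[0,0,0.0055],"roll":0,"jaw":1}]'
```

```text
time_s: 28.35
ee_pos: [664.1, 12.1, 21.0]
ee_rot: [-180.0, -0.0, -0.0]
force: [-2.8, -0.5, 4.9]
gripper_width: 24.8
```

```bash
python3 -m pendant '[{"xyz":[0,0,0],"roll":0,"jaw":0.7},{"xyz":[0,0,0],"roll":0,"jaw":0.65},{"xyz":[0,0,0],"roll":0,"jaw":0.6},{"xyz":[0,0,0],"roll":0,"jaw":0.55},{"xyz":[0,0,0],"roll":0,"jaw":0.5},{"xyz":[0,0,-0.005],"roll":0,"jaw":0.5},{"xyz":[0,0,-0.02],"roll":0,"jaw":0.5},{"xyz":[0,0,-0.045],"roll":0,"jaw":0.5}]'
python3 -m pendant '[{"xyz":[0,0,-0.03],"roll":0,"jaw":0.5},{"xyz":[-0.01,0.01,-0.04],"roll":0,"jaw":0.4},{"xyz":[-0.04,0.04,-0.04],"roll":0,"jaw":0.3},{"xyz":[-0.08,0.08,-0.04],"roll":0,"jaw":0.2},{"xyz":[-0.12,0.12,-0.04],"roll":0,"jaw":0.2},{"xyz":[-0.16,0.16,-0.04],"roll":0,"jaw":0.2},{"xyz":[-0.19,0.19,-0.04],"roll":0,"jaw":0.2},{"xyz":[-0.2,0.2,-0.04],"roll":0,"jaw":0.2}]'
python3 go.py 340 -273 75 0
```

```text
time_s: 29.35
ee_pos: [663.7, 12.1, 66.2]
ee_rot: [-180.0, 0.1, -0.0]
force: [-0.1, 0.1, 0.2]
gripper_width: 45.7
time_s: 30.35
ee_pos: [461.4, -189.1, 105.4]
ee_rot: [-180.0, 0.1, -0.2]
force: [1.5, -0.2, 0.5]
gripper_width: 73.1
t 30.35 shift m [-0.1212  0.0842  0.0304] roll -0.2 rot [-1.8e+02  1.0e-01 -2.0e-01] F [ 1.5 -0.2  0.5] w 73.1
```

```bash
python3 -m pendant '[{"xyz":[-0.012,0.008,0],"roll":0,"jaw":0.2},{"xyz":[-0.04,0.028,0],"roll":0,"jaw":0.2},{"xyz":[-0.075,0.052,0],"roll":0,"jaw":0.2},{"xyz":[-0.105,0.073,0],"roll":0,"jaw":0.2},{"xyz":[-0.118,0.082,0.01],"roll":0,"jaw":0.2},{"xyz":[-0.1212,0.0842,0.022],"roll":0,"jaw":0.2},{"xyz":[-0.1212,0.0842,0.03],"roll":0,"jaw":0.2},{"xyz":[-0.1212,0.0842,0.03],"roll":0,"jaw":0.2}]'
python3 go.py 340 -273 14 0
python3 - <<'E'
from h import *
p,d=env.grab_frame("wrist");cv2.imwrite("pics/w5.png",p)
E
```

```text
time_s: 31.35
ee_pos: [343.1, -271.4, 74.4]
ee_rot: [-179.9, 0.1, 0.1]
force: [0.3, 0.4, 0.5]
gripper_width: 73.0
t 31.35 shift m [-0.0031  0.0016  0.0604] roll 0.1 rot [-1.799e+02  1.000e-01  1.000e-01] F [0.3 0.4 0.5] w 73.0
```

View pics/w5.png

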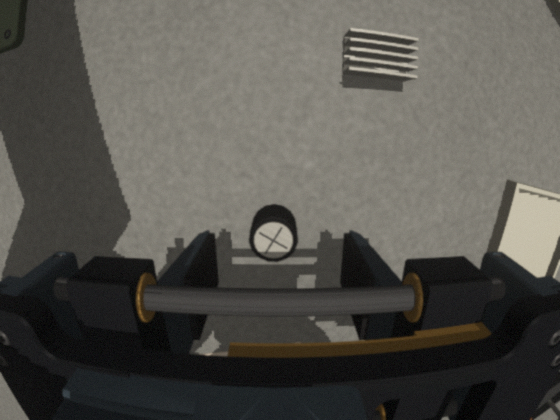

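The wide can's top is at (274,240), centred between the fingers.

```bash
python3 -m pendant '[{"xyz":[-0.0005,0.0005,0.008],"roll":0,"jaw":0.2},{"xyz":[-0.0005,0.0005,0.02],"roll":0,"jaw":0.2},{"xyz":[-0.0005,0.0005,0.035],"roll":0,"jaw":0.2},{"xyz":[-0.0005,0.0005,0.047],"roll":0,"jaw":0.25},{"xyz":[-0.0005,0.0005,0.055],"roll":0,"jaw":0.3},{"xyz":[-0.0005,0.0005,0.059],"roll":0,"jaw":0.3},{"xyz":[-0.0005,0.0005,0.06],"roll":0,"jaw":0.3},{"xyz":[-0.0005,0.0005,0.06],"roll":0,"jaw":0.3}]'
python3 -m pendant '[{"xyz":[0,0,0],"roll":0,"jaw":0.4},{"xyz":[0,0,0],"roll":0,"jaw":0.5},{"xyz":[0,0,0],"roll":0,"jaw":0.6},{"xyz":[0,0,0],"roll":0,"jaw":0.7},{"xyz":[0,0,0],"roll":0,"jaw":0.8},{"xyz":[0,0,0],"roll":0,"jaw":0.9},{"xyz":[0,0,0],"roll":0,"jaw":1},{"xyz":[0,0,0],"roll":0,"jaw":1}]' 20
python3 -m pendant '[{"xyz":[0,0,-0.005],"roll":0,"jaw":1},{"xyz":[0,0,-0.015],"roll":0,"jaw":1},{"xyz":[0,0,-0.03],"roll":0,"jaw":1},{"xyz":[0,0,-0.05],"roll":0,"jaw":1},{"xyz":[0,0,-0.07],"roll":0,"jaw":1},{"xyz":[0,0,-0.085],"roll":0,"jaw":1},{"xyz":[0,0,-0.095],"roll":0,"jaw":1},{"xyz":[0,0,-0.095],"roll":0,"jaw":1}]' 20; python3 go.py 664 -38 110 0
```

```text
time_s: 32.4
ee_pos: [342.5, -272.8, 15.6]
ee_rot: [180.0, -0.0, -0.0]
force: [-0.3, -0.2, -0.4]
gripper_width: 63.7
time_s: 33.4
ee_pos: [342.2, -272.6, 15.5]
ee_rot: [-180.0, 0.0, 0.0]
force: [-1.4, 0.4, 3.7]
gripper_width: 34.5
time_s: 34.4
ee_pos: [342.8, -273.0, 111.2]
ee_rot: [179.9, -0.1, -0.0]
force: [0.7, 0.5, -1.5]
gripper_width: 34.8
t 34.4 shift m [ 0.3212 -0.235   0.0012] roll -0.0 rot [ 1.799e+02 -1.000e-01 -0.000e+00] F [ 0.7  0.5 -1.5] w 34.8
```

```bash
python3 -m pendant '[{"xyz":[0.014,-0.01,0],"roll":0,"jaw":1},{"xyz":[0.05,-0.036,0],"roll":0,"jaw":1},{"xyz":[0.09,-0.065,0],"roll":0,"jaw":1},{"xyz":[0.13,-0.095,0],"roll":0,"jaw":1},{"xyz":[0.17,-0.125,0],"roll":0,"jaw":1},{"xyz":[0.21,-0.154,0],"roll":0,"jaw":1},{"xyz":[0.25,-0.183,0],"roll":0,"jaw":1},{"xyz":[0.28,-0.205,0],"roll":0,"jaw":1}]'
python3 -m pendant '[{"xyz":[0.02,-0.015,0],"roll":0,"jaw":1},{"xyz":[0.035,-0.026,0],"roll":0,"jaw":1},{"xyz":[0.041,-0.03,0],"roll":0,"jaw":1},{"xyz":[0.041,-0.03,0],"roll":0,"jaw":1},{"xyz":[0.041,-0.03,0.015],"roll":0,"jaw":1},{"xyz":[0.041,-0.03,0.035],"roll":0,"jaw":1},{"xyz":[0.041,-0.03,0.048],"roll":0,"jaw":1},{"xyz":[0.041,-0.03,0.05],"roll":0,"jaw":1}]'; python3 go.py 664 -38 24.5 0
python3 - <<'E'
from h import *
p,d=env.grab_frame("wrist");cv2.imwrite("pics/w6.png",p)
E
```

```text
time_s: 35.4
ee_pos: [623.4, -66.1, 109.2]
ee_rot: [-180.0, 0.1, 0.1]
force: [-0.0, 0.4, -0.8]
gripper_width: 34.4
time_s: 36.4
ee_pos: [662.2, -37.9, 59.0]
ee_rot: [-180.0, 0.2, -0.0]
force: [-0.2, -0.3, -0.6]
gripper_width: 34.6
t 36.4 shift m [0.0018 0.0001 0.0345] roll -0.0 rot [-180.     0.2   -0. ] F [-0.2 -0.3 -0.6] w 34.6
```

View pics/w6.png

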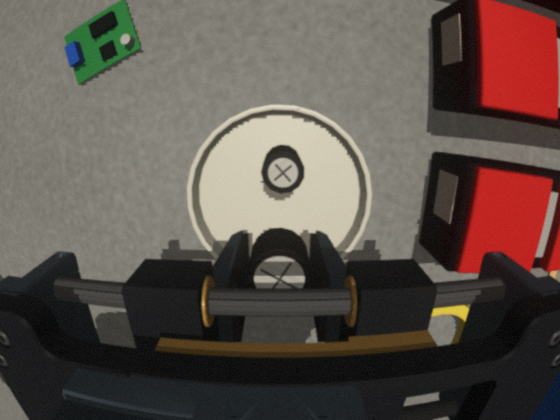

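The slim can stands clear in the dish at (283,172). I lower the wide one.

```bash
python3 -m pendant '[{"xyz":[0.001,0,0.008],"roll":0,"jaw":1},{"xyz":[0.001,0,0.018],"roll":0,"jaw":1},{"xyz":[0.001,0,0.026],"roll":0,"jaw":1},{"xyz":[0.001,0,0.031],"roll":0,"jaw":1},{"xyz":[0.001,0,0.0345],"roll":0,"jaw":1},{"xyz":[0.001,0,0.0365],"roll":0,"jaw":1},{"xyz":[0.001,0,0.0375],"roll":0,"jaw":1},{"xyz":[0.001,0,0.0375],"roll":0,"jaw":1}]'; python3 go.py 664 -38 19.4 0
```

```text
time_s: 37.45
ee_pos: [664.5, -37.6, 23.1]
ee_rot: [-180.0, -0.0, 0.0]
force: [0.8, -1.2, -0.2]
gripper_width: 34.5
t 37.45 shift m [-0.0005  0.0004  0.0037] roll 0.0 rot [-180.   -0.    0.] F [ 0.8 -1.2 -0.2] w 34.5
```

```bash
python3 -m pendant '[{"xyz":[0,0,0.001],"roll":0,"jaw":1},{"xyz":[0,0,0.002],"roll":0,"jaw":1},{"xyz":[0,0,0.0028],"roll":0,"jaw":1},{"xyz":[0,0,0.0032],"roll":0,"jaw":1},{"xyz":[0,0,0.0035],"roll":0,"jaw":1},{"xyz":[0,0,0.0038],"roll":0,"jaw":1},{"xyz":[0,0,0.0038],"roll":0,"jaw":1},{"xyz":[0,0,0.0038],"roll":0,"jaw":1}]'
```

```text
time_s: 38.45
ee_pos: [664.3, -37.6, 19.5]
ee_rot: [-180.0, -0.0, -0.0]
force: [-1.1, 0.5, 3.9]
gripper_width: 34.8
```

```bash
python3 -m pendant '[{"xyz":[0,0,0],"roll":0,"jaw":0.6},{"xyz":[0,0,0],"roll":0,"jaw":0.55},{"xyz":[0,0,0],"roll":0,"jaw":0.5},{"xyz":[0,0,0],"roll":0,"jaw":0.45},{"xyz":[0,0,0],"roll":0,"jaw":0.4},{"xyz":[0,0,-0.005],"roll":0,"jaw":0.4},{"xyz":[0,0,-0.02],"roll":0,"jaw":0.4},{"xyz":[0,0,-0.045],"roll":0,"jaw":0.4}]'
python3 -m pendant '[{"xyz":[0,0,-0.03],"roll":0,"jaw":0.4},{"xyz":[-0.01,0.005,-0.045],"roll":6,"jaw":0.3},{"xyz":[-0.04,0.018,-0.045],"roll":15,"jaw":0.3},{"xyz":[-0.08,0.035,-0.045],"roll":25,"jaw":0.25},{"xyz":[-0.12,0.052,-0.045],"roll":35,"jaw":0.25},{"xyz":[-0.16,0.07,-0.045],"roll":45,"jaw":0.25},{"xyz":[-0.19,0.08,-0.045],"roll":54,"jaw":0.25},{"xyz":[-0.2,0.085,-0.045],"roll":60,"jaw":0.25}]'
python3 go.py 415.5 -142.1 85 -92
```

```text
time_s: 39.45
ee_pos: [664.0, -37.6, 64.8]
ee_rot: [-180.0, 0.1, -0.0]
force: [1.0, -0.6, -0.3]
gripper_width: 55.0
time_s: 40.45
ee_pos: [462.8, -123.1, 110.4]
ee_rot: [-180.0, -0.0, -60.3]
force: [0.1, 0.0, 1.3]
gripper_width: 68.2
t 40.45 shift m [-0.0069  0.0505  0.0254] roll 31.7 rot [-180.    -0.   -60.3] F [0.1 0.  1.3] w 68.2
```

```bash
python3 -m pendant '[{"xyz":[-0.001,0.01,0],"roll":6,"jaw":0.3},{"xyz":[-0.003,0.025,0],"roll":13,"jaw":0.3},{"xyz":[-0.005,0.04,0],"roll":20,"jaw":0.3},{"xyz":[-0.007,0.049,0.005],"roll":26,"jaw":0.3},{"xyz":[-0.007,0.0505,0.015],"roll":30,"jaw":0.3},{"xyz":[-0.007,0.0505,0.025],"roll":31.7,"jaw":0.3},{"xyz":[-0.007,0.0505,0.0255],"roll":31.7,"jaw":0.3},{"xyz":[-0.007,0.0505,0.0255],"roll":31.7,"jaw":0.3}]'
python3 go.py 415.5 -142.1 3.5 -92
python3 - <<'E'
from h import *
p,d=env.grab_frame("wrist");cv2.imwrite("pics/w7.png",p)
E
```

```text
time_s: 41.45
ee_pos: [417.5, -141.9, 83.9]
ee_rot: [-180.0, -0.0, -91.7]
force: [0.3, -0.6, -0.4]
gripper_width: 64.1
t 41.45 shift m [0.0003 0.002  0.0804] roll 0.3 rot [-180.    -0.   -91.7] F [ 0.3 -0.6 -0.4] w 64.1
```

View pics/w7.png

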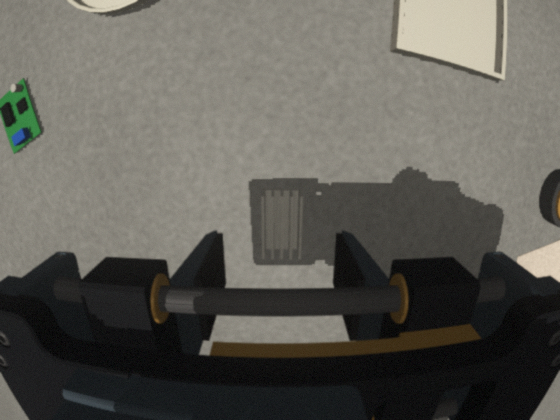

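The heat sink is at (282,222), with its fins square to the jaws and centred.

```bash
python3 -m pendant '[{"xyz":[0,0.001,0.01],"roll":0,"jaw":0.3},{"xyz":[0,0.001,0.03],"roll":0,"jaw":0.3},{"xyz":[0,0.001,0.05],"roll":0,"jaw":0.3},{"xyz":[0,0.001,0.065],"roll":0,"jaw":0.3},{"xyz":[0,0.001,0.074],"roll":0,"jaw":0.3},{"xyz":[0,0.001,0.079],"roll":0,"jaw":0.3},{"xyz":[0,0.001,0.08],"roll":0,"jaw":0.3},{"xyz":[0,0.001,0.08],"roll":0,"jaw":0.3}]'
python3 -m pendant '[{"xyz":[0,0,0],"roll":0,"jaw":0.4},{"xyz":[0,0,0],"roll":0,"jaw":0.5},{"xyz":[0,0,0],"roll":0,"jaw":0.6},{"xyz":[0,0,0],"roll":0,"jaw":0.7},{"xyz":[0,0,0],"roll":0,"jaw":0.8},{"xyz":[0,0,0],"roll":0,"jaw":0.9},{"xyz":[0,0,0],"roll":0,"jaw":1},{"xyz":[0,0,0],"roll":0,"jaw":1}]' 20
python3 -m pendant '[{"xyz":[0,0,-0.005],"roll":0,"jaw":1},{"xyz":[0,0,-0.015],"roll":0,"jaw":1},{"xyz":[0,0,-0.03],"roll":0,"jaw":1},{"xyz":[0,0,-0.05],"roll":0,"jaw":1},{"xyz":[0,0,-0.065],"roll":0,"jaw":1},{"xyz":[0,0,-0.075],"roll":0,"jaw":1},{"xyz":[0,0,-0.08],"roll":0,"jaw":1},{"xyz":[0,0,-0.08],"roll":0,"jaw":1}]' 20; python3 go.py 597.3 -292.8 84 -98
```

```text
time_s: 42.5
ee_pos: [416.4, -141.9, 3.9]
ee_rot: [-180.0, -0.0, -91.7]
force: [-0.4, -0.7, 0.6]
gripper_width: 63.6
time_s: 43.5
ee_pos: [416.2, -141.8, 3.7]
ee_rot: [-180.0, -0.0, -91.7]
force: [0.1, 0.1, 1.9]
gripper_width: 29.8
time_s: 44.5
ee_pos: [416.1, -141.8, 83.8]
ee_rot: [-180.0, 0.0, -91.7]
force: [0.2, 0.1, -0.7]
gripper_width: 29.8
t 44.5 shift m [ 0.1456 -0.1856 -0.0002] roll 6.3 rot [-180.     0.   -91.7] F [ 0.2  0.1 -0.7] w 29.8
```

```bash
python3 -m pendant '[{"xyz":[0.01,-0.013,0],"roll":0.5,"jaw":1},{"xyz":[0.034,-0.043,0],"roll":1.5,"jaw":1},{"xyz":[0.06,-0.076,0],"roll":3,"jaw":1},{"xyz":[0.086,-0.11,0],"roll":4,"jaw":1},{"xyz":[0.112,-0.143,0],"roll":5,"jaw":1},{"xyz":[0.132,-0.168,0],"roll":6,"jaw":1},{"xyz":[0.143,-0.182,0],"roll":6.3,"jaw":1},{"xyz":[0.1456,-0.1856,0],"roll":6.3,"jaw":1}]'
python3 -m pendant '[{"xyz":[0,0,0],"roll":0,"jaw":1},{"xyz":[0,0,0],"roll":0,"jaw":1},{"xyz":[0,0,0.012],"roll":0,"jaw":1},{"xyz":[0,0,0.026],"roll":0,"jaw":1},{"xyz":[0,0,0.036],"roll":0,"jaw":1},{"xyz":[0,0,0.042],"roll":0,"jaw":1},{"xyz":[0,0,0.044],"roll":0,"jaw":1},{"xyz":[0,0,0.044],"roll":0,"jaw":1}]'; python3 go.py 597.3 -292.8 7.7 -98
python3 - <<'E'
from h import *
p,d=env.grab_frame("wrist");cv2.imwrite("pics/w8.png",p)
E
```

```text
time_s: 45.5
ee_pos: [598.2, -294.1, 82.2]
ee_rot: [180.0, 0.0, -98.0]
force: [-1.0, -0.5, -0.5]
gripper_width: 29.8
time_s: 46.5
ee_pos: [597.5, -292.9, 39.7]
ee_rot: [-180.0, -0.0, -98.0]
force: [-0.1, 0.6, -0.7]
gripper_width: 29.7
t 46.5 shift m [-0.0001  0.0002  0.032 ] roll -0.0 rot [-180.   -0.  -98.] F [-0.1  0.6 -0.7] w 29.7
```

View pics/w8.png

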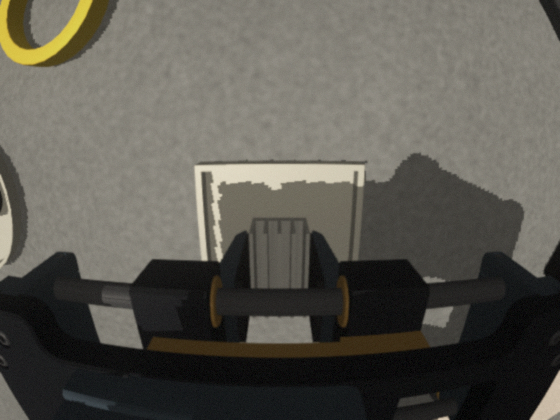

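The heat sink is centred and square over the square tray (walls at 200 and 362). I lower it.

```bash
python3 -m pendant '[{"xyz":[0,0,0.008],"roll":0,"jaw":1},{"xyz":[0,0,0.016],"roll":0,"jaw":1},{"xyz":[0,0,0.022],"roll":0,"jaw":1},{"xyz":[0,0,0.026],"roll":0,"jaw":1},{"xyz":[0,0,0.0285],"roll":0,"jaw":1},{"xyz":[0,0,0.0295],"roll":0,"jaw":1},{"xyz":[0,0,0.03],"roll":0,"jaw":1},{"xyz":[0,0,0.03],"roll":0,"jaw":1}]'
python3 -m pendant '[{"xyz":[0,0,0.0005],"roll":0,"jaw":1},{"xyz":[0,0,0.001],"roll":0,"jaw":1},{"xyz":[0,0,0.0014],"roll":0,"jaw":1},{"xyz":[0,0,0.0017],"roll":0,"jaw":1},{"xyz":[0,0,0.0018],"roll":0,"jaw":1},{"xyz":[0,0,0.0018],"roll":0,"jaw":1},{"xyz":[0,0,0.0018],"roll":0,"jaw":1},{"xyz":[0,0,0.0018],"roll":0,"jaw":1}]'
```

```text
time_s: 47.55
ee_pos: [597.4, -292.9, 9.8]
ee_rot: [-180.0, 0.0, -98.0]
force: [-0.1, 0.4, 0.1]
gripper_width: 29.8
time_s: 48.55
ee_pos: [597.3, -292.8, 7.8]
ee_rot: [-180.0, 0.0, -98.0]
force: [0.2, -0.4, -0.5]
gripper_width: 29.6
```

```bash
python3 -m pendant '[{"xyz":[0,0,0.0002],"roll":0,"jaw":1},{"xyz":[0,0,0.0003],"roll":0,"jaw":1},{"xyz":[0,0,0.0004],"roll":0,"jaw":1},{"xyz":[0,0,0.0005],"roll":0,"jaw":1},{"xyz":[0,0,0.0005],"roll":0,"jaw":1},{"xyz":[0,0,0.0005],"roll":0,"jaw":1},{"xyz":[0,0,0.0005],"roll":0,"jaw":1},{"xyz":[0,0,0.0005],"roll":0,"jaw":1}]'
```

```text
time_s: 49.55
ee_pos: [597.4, -292.9, 7.7]
ee_rot: [-180.0, 0.0, -98.0]
force: [-0.8, 0.7, 5.5]
gripper_width: 29.8
```

Contact at 5.5 N. I release, lift and back away.

```bash
python3 -m pendant '[{"xyz":[0,0,0],"roll":0,"jaw":0.65},{"xyz":[0,0,0],"roll":0,"jaw":0.6},{"xyz":[0,0,0],"roll":0,"jaw":0.55},{"xyz":[0,0,0],"roll":0,"jaw":0.5},{"xyz":[0,0,0],"roll":0,"jaw":0.5},{"xyz":[0,0,-0.005],"roll":0,"jaw":0.5},{"xyz":[0,0,-0.02],"roll":0,"jaw":0.5},{"xyz":[0,0,-0.045],"roll":0,"jaw":0.5}]'
python3 -m pendant '[{"xyz":[0,0,-0.03],"roll":0,"jaw":0.5},{"xyz":[0,0,-0.07],"roll":0,"jaw":0.5},{"xyz":[0,0.02,-0.11],"roll":0,"jaw":0.5},{"xyz":[0,0.05,-0.15],"roll":0,"jaw":0.5},{"xyz":[0,0.09,-0.17],"roll":0,"jaw":0.5},{"xyz":[0,0.13,-0.17],"roll":0,"jaw":0.5},{"xyz":[0,0.16,-0.17],"roll":0,"jaw":0.5},{"xyz":[0,0.17,-0.17],"roll":0,"jaw":0.5}]'
python3 - <<'E'
from h import *
p,d=env.grab_frame("scene");cv2.imwrite("pics/s2.png",p)
q,e=env.grab_frame("top")
W=cloud("top",e)
for n,x,y in(("cl",582,319),("cs",580,247),("slim",664,12),("wide",664,-38),("hs",597,-293),("reel",338,290),("board",526,110)):
    m=(abs(W[...,0]-x)<30)&(abs(W[...,1]-y)<30)&(W[...,2]>9);
    if n in("slim","wide"): m&=(W[...,2]>28)&(abs(W[...,1]-y)<22)
    Q=W[m];r=cv2.minAreaRect(Q[:,:2].astype(np.float32));print(n,"top z",np.round(np.percentile(Q[:,2],95),1),np.round(r[0]),np.round(r[1]),round(r[2]))
cv2.imwrite("pics/t2.png",q)
E
```

```text
time_s: 50.55
ee_pos: [597.0, -292.7, 53.1]
ee_rot: [180.0, 0.0, -98.0]
force: [0.3, -0.3, -0.5]
gripper_width: 45.6
time_s: 51.55
ee_pos: [427.8, -269.0, 223.8]
ee_rot: [-179.9, -0.0, -98.0]
force: [0.6, -0.1, 0.7]
gripper_width: 45.5
cl top z 20.2 [584. 318.] [55. 33.] 74
cs top z 20.6 [575. 247.] [39. 30.] 82
slim top z 50.1 [663.  11.] [24. 24.] 71
wide top z 40.6 [663. -40.] [32. 34.] 90
hs top z 31.0 [ 597. -292.] [32. 52.] 81
reel top z 43.1 [338. 289.] [54. 55.] 41
board top z 15.3 [526. 112.] [58. 32.] 7
```

View pics/s2.png

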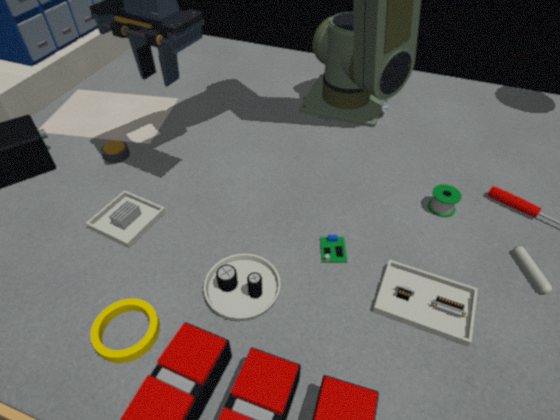

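View pics/t2.png

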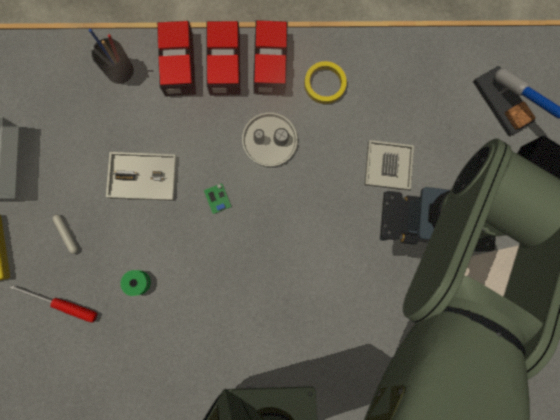

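All five parts are in the right trays: cans at (227,278) and (255,285) in the scene view, heat sink at (125,214), connectors at (403,293) and (450,305). Their tops are 4 mm higher than on the bench, and the reel and board have not moved.

```bash
python3 -c "
from workcell import env
print(env.job_done())"
```

```text
the job is handed in; nothing more can be done
None
```

All five parts are in their trays and the job is handed in. It took about 52 s of the 122 s allowed. I worked in the order you gave: long then short connector into the long tray, slim then wide can into the round dish, and the heat sink into the square tray. Each part was lowered until the wrist felt floor contact (3–6 N) before I let go.

**Last checks:**
- **Placement:** The final scene and top pictures show both connectors flat, both cans standing apart, and the heat sink fins up and centred, with nothing on a rim.
- **Heights:** The measured tops are about 4–6 mm higher than on the bench (cl 20, cs 21, slim 50, wide 41, heat sink 31 mm). That matches the 4 mm tray floor within camera error.
- **Bystanders:** The reel and board are within 1–2 mm of their first readings, which is the measuring noise.

**One weak check:** the final outlines of the two connectors in the top depth image came out too wide (55×33 and 39×30 mm instead of 53×20 and 31×20). I put this down to the tray wall and depth smear and did not measure again; in the pictures both look flat and clear of the walls.

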